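# Slide the collector plate out over the end of the ledge

## Task

Swing the steel stop fully aside first, before you move the plate. Then push the flat metal plate along the wooden ledge with your fingertips until its round hole is completely clear of the ledge's open end (so a fitting can be screwed in from below), with about two thirds of the plate still resting on the ledge, lying straight and not over the long sides. Nothing may be lifted, and the small parts around must stay where they are.

Things in the scene. Friction and masses are not known exactly. Their poses are not given: they have to be found in the camera images.
- ledge: Fixed light wooden plank on two feet: 120 mm wide (its x), 420 mm long (its y), flat top 60 mm above the bench, plank 22 mm thick. Origin: centre of its underside, on the bench. The open end, where the plate must stick out, is the +y end (210 mm from the origin). Its place and yaw vary.
- ledge_end (a point): Middle of the ledge's +y end edge, at the top surface; axes as the ledge's (y points out past the end, z up).
- plate: Loose aluminium plate lying on the ledge, 90 mm (x) by 150 mm (y) by 6 mm thick, about 0.2 kg. Origin: centre of its underside. One 24 mm round hole through it, near its +y (leading) end. Its y lies roughly along the ledge's y. It slides with ordinary friction, so a push of 1 to 3 N moves it.
- plate_hole (a point): Centre of the plate's 24 mm hole, at the top face, 53 mm from the plate's centre and 22 mm from its leading edge.
- plate_lead (a point): Middle of the plate's leading (+y) edge, at the top face.
- stop (a joint): Swing stop: a flat steel arm, 14 mm wide, its top 13 mm above the ledge, that lies across the ledge 25 mm from the open end and bars the plate's way, with an upright pin on it. It turns about a vertical pivot beside the ledge's -x side. Value in rad: near 0 = across the ledge (along the ledge's +x), 1.57 = swung aside, pointing out past the end along the ledge's +y; it ends at 1.7. Stays where left; about 0.6 N at the pin moves it.
- stop_pivot (a point): The stop's vertical pivot axis, at the height of the ledge's top; 74 mm to -x and 185 mm to +y of the ledge's origin. The pivot head is 18 mm across and stands 17 mm above the ledge's top.
- stop_pin (a point): Centre of the top of the stop's upright steel pin, 12 mm in diameter, 86 mm from the pivot axis; the pin reaches 55 mm above the ledge's top (115 mm above the bench). The arm ends 8 mm beyond the pin's axis.
- white_fitting: Bystander: white plastic tube fitting, 22 mm across, 30 mm tall, standing on the ledge's -y end near its +x side; origin at its foot. Not to be moved.
- blue_fitting: Bystander: blue plastic tube fitting, 22 mm across, 30 mm tall, on the bench; origin at its foot. Not to be moved.
- jar: Bystander: amber glass jar, 48 mm across, 75 mm tall, on the bench; origin at its foot. Not to be moved.
- gasket_ring: Bystander: translucent whitish plastic ring, 72 mm across, 12 mm tall, on the bench; origin at its underside. Not to be moved.
- screwdriver: Bystander: screwdriver 170 mm long with a red handle, lying on the bench beside the ledge; origin under its middle. Not to be moved.
- clamp_nut: Bystander: steel wing nut, 30 mm across its wings, 20 mm tall, standing on the bench; origin at its foot. Not to be moved.
Mind the look-alikes: they are no part of the job. Of the things shaped like the plate, the aluminium one is meant.

How it is judged:
By the outcome, as a careful person would: the job done as asked, in the order asked, and still so for the second after the job is handed in, with the robot touching nothing.
It also fails if it takes over 53 s, if anything falls off the work surface, if the arm or the gripper's body presses on something with over 40 N, if the wrist force passes 120 N, or if a joint passes its speed limit or range.

## Robot

A 6-joint arm with a two-finger parallel gripper is mounted at the origin on the work surface. World frame = base frame: x ahead of the robot, y to its left, z up, the work surface at z = 0. Lengths are in m, angles in rad, forces in N, time in s.
With the tool pointing down it reaches from about 0.25 to 0.8 m from the base axis. Payload 8.5 kg.
Tool frame: the origin (TCP) lies between the finger pads; the fingertips stand 19 mm ahead of it and the grasp point (between the pads) is the TCP; z points along the fingers, y is the direction in which the jaws open and shut (so a half turn about z gives the same grasp; the last joint's range is limited). The gripper opens to 85 mm and grips with 20 to 120 N. Pads are 22 mm wide; open, the fingers measure 114 mm over their backs; the gripper's body (76 mm by 85 mm) begins 54 mm behind the grasp point. The pads swing forward as they close: fully open they stand 13 mm farther back than shut.
Start: joints at [-1.187, 0.238, -0.013, 1.319, 0, 1.571], TCP at [0.197, -0.487, 0.216] pointing down, gripper open.
Joint ranges: [-2.66, 2.66], [-1.03, 1.9], [-1.14, 1.46], [-1.82, 2.27], [-1.45, 1.34], [-3.14, 3.14]. Speed limits (rad/s): [2.22, 2.22, 2.79, 3.14, 3.14, 3.14].

## Interface

Orientations are given as a rotation vector (axis times angle).
In Python, from cell import get_state, vision, env gives the robot as it stands.
- The arm moves only by the tool carry_out, never from a script. Its argument "motion" is one flat list of numbers, 6 for each row, row after row: the shift along the tool's x, y, z in cm, then the turn, a rotation vector about the tool's x, y, z in degrees. A call has 1 to 5 rows; each row is the pose to reach, as a shift and turn from the pose commanded when the call began, along the tool's axes at that moment; what a row does not reach only later rows make up. A row lasts 1/8 s, in which the tool goes at most 62.5 mm and 10.7 degrees, less where a joint would pass 70% of its speed; a pose out of reach is approached as far as the arm can. A call with a gripper value outside its range is refused whole. "hand" is the opening, from -1 (shut) to 1 (fully open), set as the call begins (left out, the last holds). The fingers move at their own pace and stop on an object; "force" is the grip in N (left out, the last holds). Time passes only in rows, so rows that repeat a pose let the fingers close. It gives the time, the measured TCP pose, the force and the opening at its end, in the units of the state.
- get_state(): the state, without advancing time (a new reading comes with each control period).
- vision.grab_frame(name): name is "side" or "top"; returns the picture (480x640x3 uint8, red, green, blue); there is no depth.
- vision.camera_model(name): a dict with "fx", "fy", "cx", "cy" (pixels), "R" (3x3) and "t" (3): a world point X has camera coordinates R X + t. Camera axes: x right, y down, z forward; pixel columns grow to the right and rows downward; lengths in m; the calibration is good to about 2 mm. A picture is of the moment at which its call begins. camera_model takes no time and is no camera call.
- env.finish_job(): hands the job in, once; it reports no verdict.
The state is a dict: "time": time; "joint_pos": joint angles; "qvel": joint speeds; "joint_torque": joint torques, N m; "eef_pos": TCP position; "tool_rot": TCP orientation; "ft_force": force on the tool from outside, world axes, zero at the start; "ft_torque": the same for the moment, N m; "gripper_width": finger opening in m.
Only numpy, scipy, OpenCV 4.12 (cv2) and the standard library are available. Lean on these libraries where they do the work, as an engineer would, in place of code of your own. Each camera call takes 0.05 s, during which the arm holds its last target.

## Working session

There is one attempt and no reset: what is moved stays moved. The work goes in short steps, Python scripts to look and compute and a tool call to move; the robot and the scene stay as the last step left them, time stands still between calls to the robot, and variables do not carry over. Pictures are saved under pics/ and viewed, and the job is handed in when it is done.

Besides the shell and the picture viewer there is one more tool, called after "Request:" in YAML: its name, and indented under it one key for each argument. carry_out: Moves the arm, as the interface text tells. Its arguments: {"type":"object","properties":{"motion":{"type":"array","items":{"type":"number"}},"hand":{"type":"number"},"force":{"type":"number"}},"required":["motion"]}

```bash
mkdir -p pics; ls; python3 - <<'E'
from cell import get_state, vision, env
import cv2
s=get_state()
print({k:s[k] for k in ('time','eef_pos','tool_rot','gripper_width')})
for n in ('side','top'):
    im=vision.grab_frame(n); cv2.imwrite(f'pics/{n}0.png',im[:,:,::-1]); print(n,vision.camera_model(n))
E
```

```text
pics
{'time': 0.0, 'eef_pos': array([ 0.19642566, -0.4863954 ,  0.21545934]), 'tool_rot': array([-3.08250501e+00, -5.98923259e-01,  4.18608813e-04]), 'gripper_width': 0.08546780103084671}
side {'fx': 599.5785677555799, 'fy': 599.5785677555799, 'cx': 318.12466184184785, 'cy': 239.02263800419655, 'R': array([[ 0.91874188, -0.39485731, -0.0010307 ],
       [-0.2141084 , -0.49598423, -0.84152079],
       [ 0.33176942,  0.77336108, -0.54022375]]), 't': array([-0.54679804,  0.22837073,  0.86056308])}
top {'fx': 526.9835470613191, 'fy': 526.9835470613191, 'cx': 325.4486054326377, 'cy': 244.48288398467085, 'R': array([[-0.02549672, -0.9995472 , -0.01597861],
       [-0.98451574,  0.02787988, -0.1730649 ],
       [ 0.17343202,  0.01131861, -0.9847808 ]]), 't': array([0.01529706, 0.58035352, 1.0217191 ])}
```

View pics/side0.png

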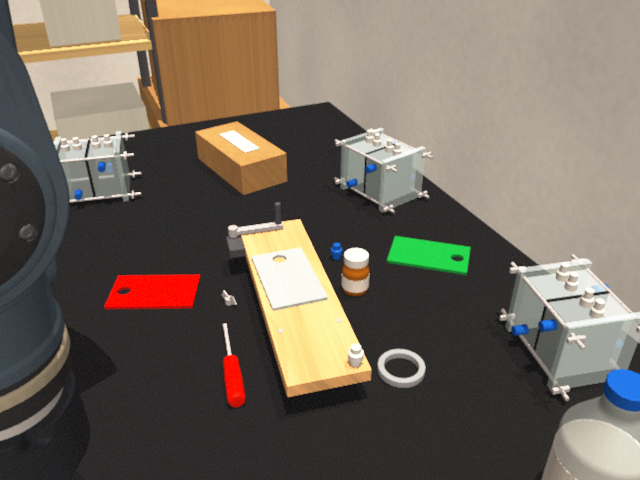

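View pics/top0.png

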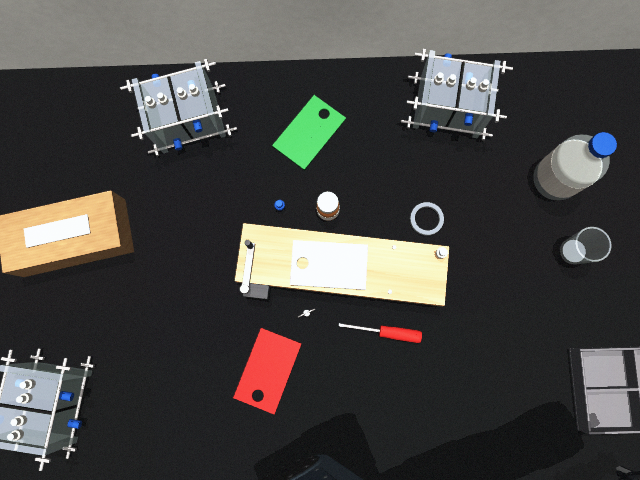

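The ledge's open end is on the left of the top view (world +y). The stop's pivot is near (245,289) and its pin near (249,243). The aluminium plate spans about (291..368, 241..290), with its hole at (303,263). Next I'll measure these.

```bash
cat > h.py <<'E'
import numpy as np, cv2
from cell import vision
def ray(n,px,z):
    m=vision.camera_model(n);R=np.array(m['R']);t=np.array(m['t'])
    d=R.T@np.array([(px[0]-m['cx'])/m['fx'],(px[1]-m['cy'])/m['fy'],1.]);c=-R.T@t
    return c+d*(z-c[2])/d[2]
def proj(n,X):
    m=vision.camera_model(n);p=m['R']@np.array(X)+m['t'];return np.array([m['fx']*p[0]/p[2]+m['cx'],m['fy']*p[1]/p[2]+m['cy']])
def rect(mask):
    mask=cv2.morphologyEx(mask,cv2.MORPH_CLOSE,np.ones((5,5)))
    cs,_=cv2.findContours(mask,cv2.RETR_EXTERNAL,cv2.CHAIN_APPROX_NONE)
    return max(cs,key=cv2.contourArea)
E
python3 - <<'E'
from h import *
im=cv2.imread('pics/top0.png'); hsv=cv2.cvtColor(im,cv2.COLOR_BGR2HSV)
roi=np.zeros(im.shape[:2],np.uint8); roi[215:312,225:460]=255
wood=cv2.inRange(hsv,(12,50,120),(35,255,255))&roi
white=cv2.inRange(hsv,(0,0,190),(179,40,255))&roi; white[:,:270]=0;white[:,420:]=0
for nm,m,z in (('wood',wood,.06),('plate',white,.066)):
    c=rect(m); P=np.array([ray('top',p[0]+0.0,z)[:2] for p in c],np.float32)
    (ctr,sz,a)=cv2.minAreaRect(P); print(nm,ctr,sz,a); print(cv2.boxPoints((ctr,sz,a)))
h=rect(cv2.inRange(hsv,(10,40,0),(40,255,255))[:,:]&cv2.rectangle(np.zeros_like(roi),(293,252),(314,274),255,-1))
M=cv2.moments(h);print('hole',M['m10']/M['m00'],M['m01']/M['m00'],ray('top',(M['m10']/M['m00'],M['m01']/M['m00']),.066))
big=np.hstack([cv2.resize(im[215:315,225:325],(400,400),interpolation=cv2.INTER_CUBIC)])
s=cv2.imread('pics/side0.png');big2=cv2.resize(s[190:290,220:320],(400,400),interpolation=cv2.INTER_CUBIC)
cv2.imwrite('pics/z0.png',np.hstack([big,big2]))
E
```

```text
wood (0.5258548855781555, -0.1266915500164032) (0.22867082059383392, 0.12003143876791) 81.83336639404297
[[ 0.45020613 -0.2313421 ]
 [ 0.5690204  -0.24839288]
 [ 0.6015036  -0.02204099]
 [ 0.48268938 -0.00499022]]
plate (0.5317630171775818, -0.03849406540393829) (0.294001966714859, 0.11120057106018066) 87.49844360351562
[[ 0.46979964 -0.1829282 ]
 [ 0.58089423 -0.18778172]
 [ 0.5937264   0.10594007]
 [ 0.4826318   0.11079359]]
hole 301.97752808988764 262.5561797752809 [0.54259314 0.04725563 0.066     ]
```

View pics/z0.png

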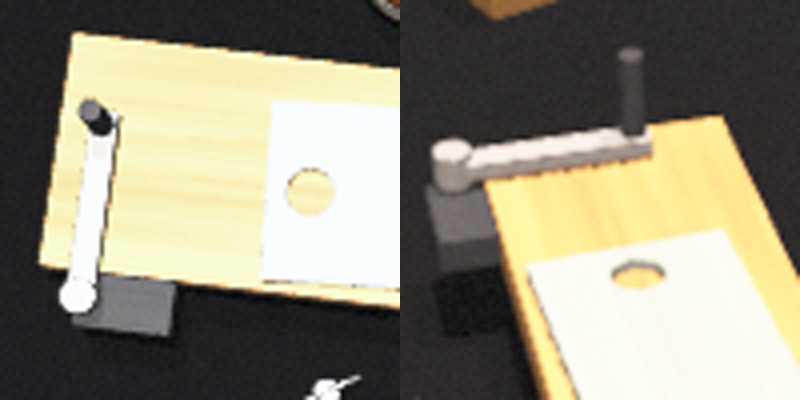

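The zoom is clear: in the top crop (4x) the pin top is at (90,108), which is px (247.5,242), and the pivot at (77,295), which is px (244,289). The masks need better thresholds.

```bash
python3 - <<'E'
from h import *
im=cv2.imread('pics/top0.png'); hsv=cv2.cvtColor(im,cv2.COLOR_BGR2HSV)
for p in ((340,250),(340,280),(400,260),(270,240),(270,280),(380,290)): print(p,hsv[p[1],p[0]])
bright=(hsv[:,:,2]>110).astype(np.uint8)*255
roi=np.zeros_like(bright); roi[215:312,225:460]=255; bright&=roi
c=rect(bright); eps=cv2.approxPolyDP(c,6,True)[:,0]; print(eps.tolist())
P=np.array([ray('top',p[0],.06)[:2] for p in c],np.float32)
r=cv2.minAreaRect(P);print(r,cv2.boxPoints(r).tolist())
w=cv2.inRange(hsv,(0,0,200),(179,25,255))&roi; w[:,:280]=0;w[:,380:]=0
c=rect(w);print(cv2.approxPolyDP(c,4,True)[:,0].tolist())
P=np.array([ray('top',p[0],.066)[:2] for p in c],np.float32)
r=cv2.minAreaRect(P);print(r,cv2.boxPoints(r).tolist())
print('pin',ray('top',(247.5,242),.115),'piv',ray('top',(244.3,288.7),.077))
print('side pin',ray('side',(220+630/4-50*2,190+53/4),.115),'piv',ray('side',(220+52/4,190+148/4),.077))
E
```

```text
(340, 250) [105   4 254]
(340, 280) [105   4 254]
(400, 260) [ 30  46 250]
(270, 240) [ 28  59 249]
(270, 280) [ 31  42 251]
(380, 290) [ 28  51 250]
[[243, 223], [235, 280], [248, 296], [266, 298], [267, 286], [444, 305], [448, 246]]
((0.5267073512077332, -0.030350401997566223), (0.4196876883506775, 0.14665570855140686), 81.89469146728516) [[0.42452549934387207, -0.22775933146476746], [0.569716215133667, -0.24843674898147583], [0.6288892030715942, 0.167058527469635], [0.4836984872817993, 0.18773594498634338]]
[[293, 240], [290, 284], [365, 289], [367, 244]]
((0.5380316972732544, -0.0059124380350112915), (0.15159478783607483, 0.09100208431482315), 84.81599426269531) [[0.4858681261539459, -0.07728856056928635], [0.5764979720115662, -0.08551102131605148], [0.5901952981948853, 0.06546368449926376], [0.4995654225349426, 0.0736861452460289]]
pin [0.57829924 0.14824124 0.115     ] piv [0.49244749 0.16067003 0.077     ]
side pin [0.57775856 0.14886604 0.115     ] piv [0.49350875 0.16153557 0.077     ]
```

```bash
cat >> h.py <<'E'
from scipy.spatial.transform import Rotation as Ro
O=np.array([.5399,-.0322]);UX=np.array([.990,-.141]);UY=np.array([.141,.990])
def L2W(x,y): return O+UX*x+UY*y
def W2L(p): d=np.array(p)[:2]-O; return np.array([d@UX,d@UY])
YAW=81.9 # tool x angle
def goal(yaw=YAW):
    a=np.radians(yaw);x=np.array([np.cos(a),np.sin(a),0]);z=np.array([0,0,-1.]);return np.column_stack([x,np.cross(z,x),z])
def mv(s,lx,ly,z,yaw=YAW):
    R=Ro.from_rotvec(s['tool_rot']).as_matrix();w=np.r_[L2W(lx,ly),z]
    d=R.T@(w-s['eef_pos'])*100; t=np.degrees(Ro.from_matrix(R.T@goal(yaw)).as_rotvec())
    return np.round(d,2),np.round(t,1)
E
python3 - <<'E'
from h import *
from cell import get_state
s=get_state();print(mv(s,.012,.145,.2), L2W(.012,.145))
E
```

```text
(array([ 57.17, -41.2 ,   1.61]), array([ -0.1,  -0. , -59.9])) [0.572225 0.109658]
```

Request:
carry_out:
  motion: [4.4, -3.2, 0, 0, 0, 0, 8.8, -6.4, 0, 0, 0, 0, 13.2, -9.6, 0, 0, 0, 0, 17.6, -12.7, 0, 0, 0, 0, 22, -15.8, 0, 0, 0, 0]
  hand: -1
  force: 20

```text
time: 0.72
eef_pos: [0.342, -0.2563, 0.216]
tool_rot: [-3.084, -0.599, -0.0]
ft_force: [1.0, -0.7, 0.0]
gripper_width: -0.0
```

Request:
carry_out:
  motion: [4.4, -3.2, 0, 0, 0, 0, 8.8, -6.4, 0, 0, 0, 0, 13.2, -9.6, 0, 0, 0, 0, 17.6, -12.7, 0, 0, 0, 0, 22, -15.8, 0, 0, 0, 0]

```text
time: 1.35
eef_pos: [0.4868, -0.0273, 0.216]
tool_rot: [-3.084, -0.599, 0.0]
ft_force: [0.6, -1.3, 0.7]
gripper_width: -0.0001
```

Request:
carry_out:
  motion: [3.3, -2.4, 0, 0, 0, -10, 6.6, -4.8, 0, 0, 0, -20, 10, -7.2, 0, 0, 0, -30, 13.2, -9.6, 0, 0, 0, -40, 13.2, -9.6, 0, 0, 0, -50]

```text
time: 1.98
eef_pos: [0.5736, 0.1118, 0.215]
tool_rot: [-2.533, -1.857, 0.001]
ft_force: [-0.0, 0.1, 0.3]
gripper_width: -0.0001
```

```bash
python3 - <<'E'
from h import *
from cell import get_state
s=get_state();print(s['time'],s['eef_pos'],s['gripper_width'],s['ft_force']);print(mv(s,.012,.145,.108))
E
```

```text
1.975 [0.57356257 0.11175272 0.21497303] -0.00011349362713597712 [-0.0067975   0.14245965  0.32745647]
(array([-0.24, -0.05, 10.7 ]), array([-0.1, -0. , -9.4]))
```

Request:
carry_out:
  motion: [-0.3, 0, 3, 0, 0, -5, -0.3, 0, 6, 0, 0, -9.5, -0.3, 0, 9, 0, 0, -9.5, -0.3, 0, 10.8, 0, 0, -9.5, -0.3, 0, 10.8, 0, 0, -9.5]

```text
time: 2.6
eef_pos: [0.5705, 0.1064, 0.1066]
tool_rot: [-2.379, -2.049, 0.005]
ft_force: [0.4, 0.5, 0.6]
gripper_width: 0.0001
```

```bash
python3 - <<'E'
from h import *
from cell import get_state
s=get_state();print(s['time'],s['eef_pos'],W2L(s['eef_pos']),s['ft_force'])
for i in range(0,110,10):
    th=np.radians(i);th=th
    p=np.array([-.074,.185])+.086*np.array([np.cos(th),np.sin(th)])+.018*np.array([np.sin(th),-np.cos(th)])
    print(i,p,mv(s,p[0],p[1],.107))
for n in ('side','top'):
    im=vision.grab_frame(n); cv2.imwrite(f'pics/{n}1.png',im[:,:,::-1])
E
```

```text
2.6 [0.57052568 0.10639275 0.10656302] [0.01077784 0.14152504] [0.37592282 0.50835631 0.60355953]
0 [0.012 0.167] (array([ 2.55,  0.1 , -0.05]), array([-0.2,  0.1, -0.4]))
10 [0.01381913 0.1822072 ] (array([ 4.07,  0.28, -0.05]), array([-0.2,  0.1, -0.4]))
20 [0.01296993 0.19749927] (array([ 5.6 ,  0.18, -0.05]), array([-0.2,  0.1, -0.4]))
30 [0.00947818 0.21241154] (array([ 7.09, -0.18, -0.05]), array([-0.2,  0.1, -0.4]))
40 [0.00345    0.22649093] (array([ 8.49, -0.79, -0.05]), array([-0.2,  0.1, -0.4]))
50 [-0.00493147  0.23930965] (array([ 9.77, -1.64, -0.05]), array([-0.2,  0.1, -0.4]))
60 [-0.01541154  0.25047818] (array([10.88, -2.7 , -0.05]), array([-0.2,  0.1, -0.4]))
70 [-0.0276718  0.2596572] (array([11.79, -3.93, -0.04]), array([-0.2,  0.1, -0.4]))
80 [-0.04133972  0.2665678 ] (array([12.47, -5.3 , -0.04]), array([-0.2,  0.1, -0.4]))
90 [-0.056  0.271] (array([12.9 , -6.77, -0.03]), array([-0.2,  0.1, -0.4]))
100 [-0.0712072   0.27281913] (array([13.07, -8.29, -0.03]), array([-0.2,  0.1, -0.4]))
```

View pics/side1.png

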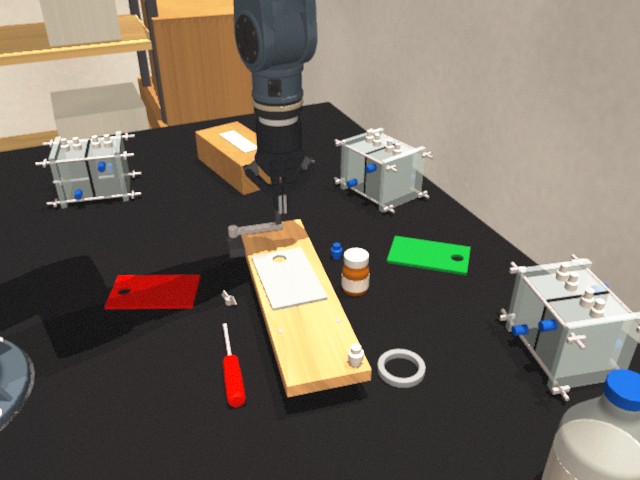

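Request:
carry_out:
  motion: [1.3, 0, 0, 0, 0, 0, 2.5, 0.1, 0, 0, 0, 0, 3.6, 0.2, 0, 0, 0, 0, 4.6, 0.2, 0, 0, 0, 0, 5.6, 0.2, 0, 0, 0, 0]

```text
time: 3.32
eef_pos: [0.5821, 0.1625, 0.1081]
tool_rot: [-2.38, -2.051, 0.0]
ft_force: [0.3, 0.6, 0.2]
gripper_width: -0.0001
```

Request:
carry_out:
  motion: [0.9, -0.2, 0, 0, 0, 0, 1.8, -0.5, 0, 0, 0, 0, 2.6, -0.9, 0, 0, 0, 0, 3.4, -1.3, 0, 0, 0, 0, 4.2, -1.8, 0, 0, 0, 0]

```text
time: 3.95
eef_pos: [0.5702, 0.2064, 0.1082]
tool_rot: [-2.38, -2.05, -0.0]
ft_force: [-0.2, 0.6, 0.4]
gripper_width: 0.0002
```

Request:
carry_out:
  motion: [0.7, -0.6, 0, 0, 0, 0, 1.3, -1.3, 0, 0, 0, 0, 1.9, -2.0, 0, 0, 0, 0, 2.3, -2.8, 0, 0, 0, 0, 2.7, -3.7, 0, 0, 0, 0]

```text
time: 4.58
eef_pos: [0.5373, 0.2383, 0.1081]
tool_rot: [-2.38, -2.05, -0.0]
ft_force: [-0.6, -0.1, -0.4]
gripper_width: -0.0001
```

```bash
python3 - <<'E'
from h import *
from cell import get_state
s=get_state();print(s['time'],s['eef_pos'],W2L(s['eef_pos']),s['ft_force'])
a=[]
for n in ('side','top'):
    im=vision.grab_frame(n)[:,:,::-1]; a.append(cv2.resize(im[120:270,200:350] if n=='side' else im[180:330,150:300],(400,400),interpolation=cv2.INTER_CUBIC))
cv2.imwrite('pics/z2.png',np.hstack(a))
E
```

```text
4.575 [0.53727285 0.23834291 0.10814498] [-0.04074743  0.26746706] [-0.59452737 -0.13838686 -0.4113953 ]
```

View pics/z2.png

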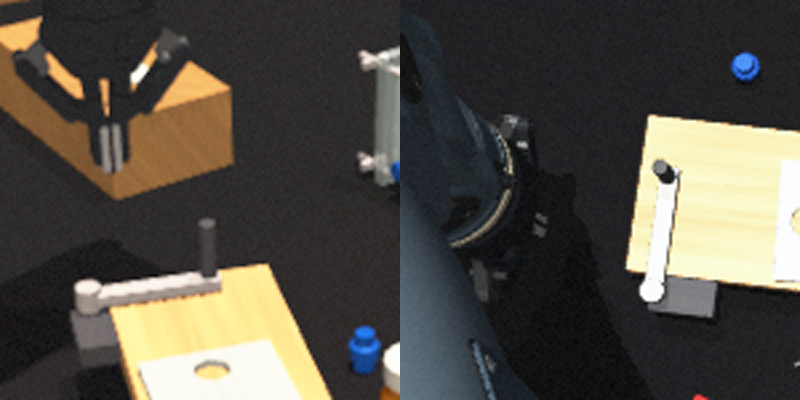

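The stop hasn't moved, so the fingers passed it by. Tips show at about side px (242,182) and top px (202.5,264). I'll triangulate where they really are.

```bash
python3 - <<'E'
from h import *
P=[]
for n in('side','top'):
    m=vision.camera_model(n);P.append(np.diag([1,1,1])@np.array([[m['fx'],0,m['cx']],[0,m['fy'],m['cy']],[0,0,1]])@np.c_[m['R'],m['t']])
def tri(a,b):
    X=cv2.triangulatePoints(P[0],P[1],np.array(a,float).reshape(2,1),np.array(b,float).reshape(2,1));X=(X[:3]/X[3]).ravel();return X
X=tri((242,183),(202.5,264));print(X,W2L(X))
from cell import get_state
s=get_state();e=s['eef_pos']
for z in(.119,.108,.089):print(z,proj('side',[e[0],e[1],z]),proj('top',[e[0],e[1],z]))
im=cv2.imread('pics/side1.png');cv2.imwrite('pics/z3.png',cv2.resize(im[120:270,200:350],(600,600),interpolation=cv2.INTER_CUBIC))
E
```

```text
[0.53619974 0.23145908 0.12619004] [-0.04083918  0.26050075]
0.119 [241.60654498 184.69313696] [199.70488635 264.44486422]
0.108 [242.00276263 189.73530819] [201.14357768 265.22316011]
0.089 [242.6776993 198.3243913] [203.55730396 266.52892544]
```

View pics/z3.png

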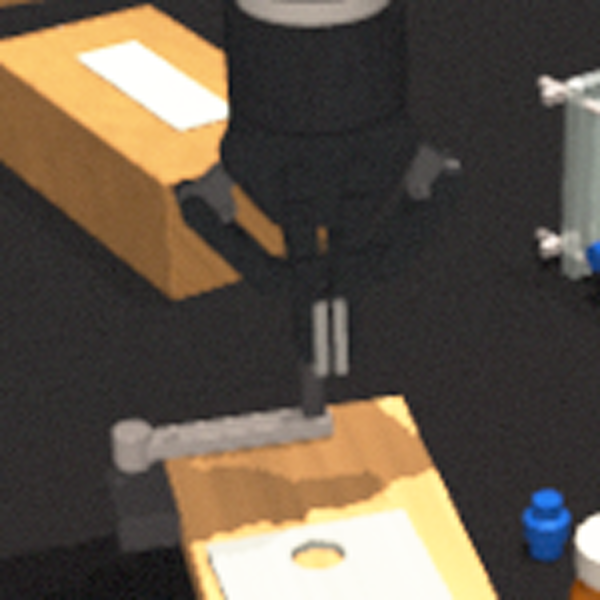

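```bash
python3 - <<'E'
from h import *
from cell import get_state
s=get_state();print(s['joint_pos'],s['time'])
for z in(.119,.1066,.0876):print(z,proj('side',[.5705,.1064,z]),proj('top',[.5705,.1064,z]))
n='top';im=vision.grab_frame(n)[:,:,::-1]; a=cv2.resize(im[235:285,180:230],(400,400),interpolation=cv2.INTER_CUBIC)
n='side';im=vision.grab_frame(n)[:,:,::-1]; b=cv2.resize(im[150:200,220:270],(400,400),interpolation=cv2.INTER_CUBIC)
o=np.hstack([a,b]);cv2.imwrite('pics/z4.png',cv2.convertScaleAbs(o,alpha=2.2,beta=20))
E
```

```text
[ 4.17952782e-01  3.97611983e-01 -6.33349819e-02  1.11025319e+00
  2.55950939e-04  2.13650857e+00] 4.675
0.119 [281.74507367 212.80569783] [269.06052354 245.03835104]
0.1066 [281.97899961 218.79167006] [269.840338   246.14380753]
0.0876 [282.33182966 227.82030074] [270.99953699 247.78707541]
```

View pics/z4.png

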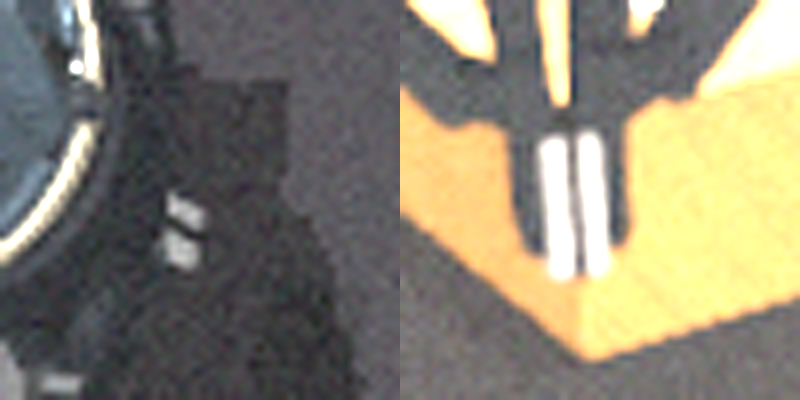

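```bash
python3 - <<'E'
from h import *
from cell import get_state
e=get_state()['eef_pos']
for off in(-.011,0,.011):
  for z in(.125,.12,.11,.10,.089):
    p=np.r_[e[:2]+UY*off,z];print(off,z,proj('side',p).round(1),proj('top',p).round(1))
E
```

```text
-0.011 0.125 [242.8 184.5] [204.8 264.2]
-0.011 0.12 [243.  186.8] [205.5 264.5]
-0.011 0.11 [243.4 191.4] [206.7 265.2]
-0.011 0.1 [243.7 196. ] [208.  265.9]
-0.011 0.089 [244.1 201. ] [209.3 266.7]
0 0.125 [241.9 181.9] [199.1 263.5]
0 0.12 [242.1 184.2] [199.8 263.9]
0 0.11 [242.4 188.8] [201.1 264.6]
0 0.1 [242.8 193.4] [202.4 265.3]
0 0.089 [243.2 198.3] [203.7 266.1]
0.011 0.125 [241.  179.4] [193.4 262.9]
0.011 0.12 [241.2 181.7] [194.1 263.2]
0.011 0.11 [241.6 186.3] [195.4 264. ]
0.011 0.1 [241.9 190.8] [196.8 264.7]
0.011 0.089 [242.3 195.7] [198.2 265.4]
```

Both views put the tips at z≈0.124 while eef z reads 0.108. So the tips sit about 16 mm behind the reported TCP, not 19 mm ahead, and they passed over the 115 mm pin. The xy position agrees. I'll trust the cameras, go back, come down lower and check before pushing.

Request:
carry_out:
  motion: [0, 0, -2, 0, 0, 0, -4, 1.8, -2, 0, 0, 0, -8.5, 3.6, -2, 0, 0, 0, -13, 5.4, -2, 0, 0, 0, -13, 5.4, 0, 0, 0, 0]

```text
time: 5.4
eef_pos: [0.574, 0.0983, 0.1092]
tool_rot: [2.383, 2.044, 0.004]
ft_force: [-0.1, 0.5, -0.6]
gripper_width: 0.0002
```

Request:
carry_out:
  motion: [0, 0, 1.2, 0, 0, 0, 0, 0, 2.4, 0, 0, 0, 0, 0, 3.4, 0, 0, 0, 0, 0, 3.4, 0, 0, 0]

```text
time: 5.9
eef_pos: [0.5714, 0.1019, 0.0733]
tool_rot: [-2.379, -2.051, 0.002]
ft_force: [-0.4, 0.2, 0.2]
gripper_width: -0.0
```

```bash
python3 - <<'E'
from h import *
from cell import get_state
s=get_state();e=s['eef_pos'];print(s['time'],e,W2L(e),s['ft_force'],s['joint_torque'])
n='side';im=vision.grab_frame(n)[:,:,::-1]; b=cv2.resize(im[170:270,220:320],(600,600),interpolation=cv2.INTER_CUBIC)
cv2.imwrite('pics/z5.png',cv2.convertScaleAbs(b,alpha=1.6,beta=10))
for z in(.1,.09,.08,.07,.06):
    p=np.r_[e[:2]-UY*.011,z];print(z,(proj('side',p)-[220,170])*6)
E
```

```text
5.9 [0.57144334 0.10191458 0.07331218] [0.01231775 0.13722104] [-0.42155428  0.22234348  0.17541016] [-6.26204163e-02 -6.31522608e+01  3.07545447e+01 -3.15110749e-01
 -2.09647267e-03  5.05988373e-04]
0.1 [388.76637287 336.69685165]
0.09 [389.80932237 365.3430232 ]
0.08 [390.84180718 393.70176613]
0.07 [391.863984   421.77738483]
0.06 [392.87600644 449.57409816]
```

View pics/z5.png

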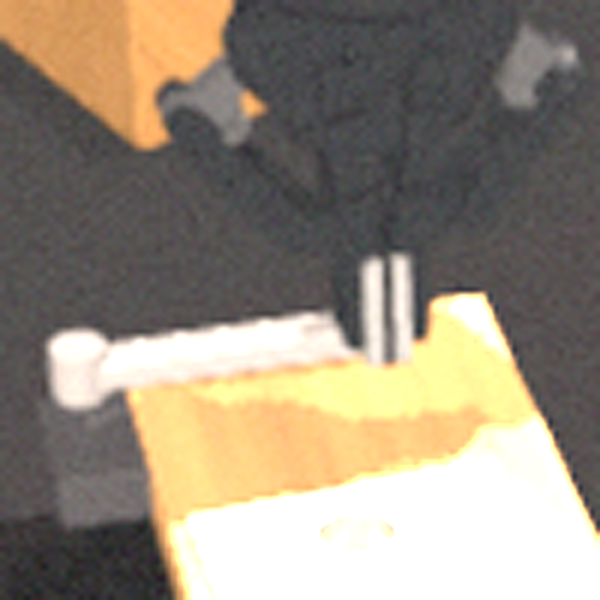

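Tips are now at z≈0.090 and just in front of the pin, which they hide in this view. Pushing along the arc.

Request:
carry_out:
  motion: [1.6, 0, 0, 0, 0, 0, 3.0, 0, 0, 0, 0, 0, 4.1, 0.1, 0, 0, 0, 0, 5.1, 0.1, 0, 0, 0, 0, 6.1, 0.1, 0, 0, 0, 0]

```text
time: 6.58
eef_pos: [0.5819, 0.1624, 0.074]
tool_rot: [-2.38, -2.051, 0.001]
ft_force: [-0.9, -1.7, 0.3]
gripper_width: -0.0002
```

```bash
python3 - <<'E'
from h import *
from cell import get_state
s=get_state();e=s['eef_pos'];print(s['time'],e,W2L(e),s['ft_force'])
n='side';im=vision.grab_frame(n)[:,:,::-1]; b=cv2.resize(im[150:250,220:320],(400,400),interpolation=cv2.INTER_CUBIC)
n='top';im=vision.grab_frame(n)[:,:,::-1]; a=cv2.resize(im[210:310,200:300],(400,400),interpolation=cv2.INTER_CUBIC)
cv2.imwrite('pics/z6.png',cv2.convertScaleAbs(np.hstack([b,a]),alpha=1.6,beta=10))
E
```

```text
6.575 [0.58194741 0.16238261 0.07402816] [0.01419079 0.19856547] [-0.87227823 -1.663162    0.31812432]
```

View pics/z6.png

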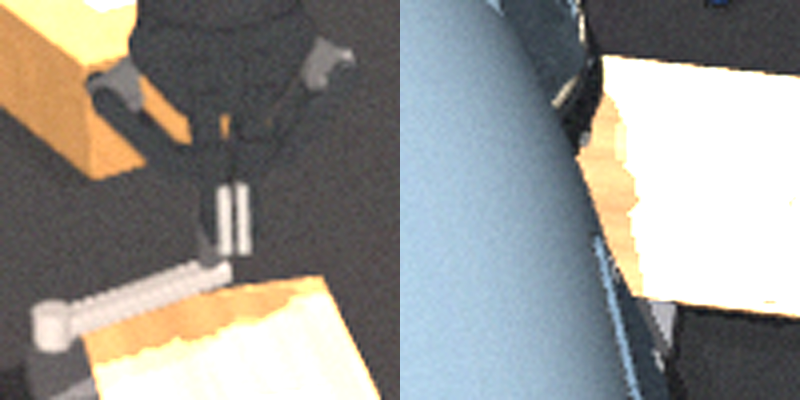

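The stop is turning now, by about 20°, with the pin just left of the fingertips. Continuing the arc.

Request:
carry_out:
  motion: [0.9, -0.3, 0, 0, 0, 0, 1.8, -0.6, 0, 0, 0, 0, 2.6, -1.0, 0, 0, 0, 0, 3.4, -1.4, 0, 0, 0, 0, 4.1, -1.9, 0, 0, 0, 0]

```text
time: 7.3
eef_pos: [0.5684, 0.2053, 0.074]
tool_rot: [-2.38, -2.05, 0.002]
ft_force: [-3.1, -4.1, 0.4]
gripper_width: -0.0002
```

Request:
carry_out:
  motion: [0.7, -0.6, 0, 0, 0, 0, 1.3, -1.3, 0, 0, 0, 0, 1.8, -2.0, 0, 0, 0, 0, 2.3, -2.8, 0, 0, 0, 0, 2.7, -3.7, 0, 0, 0, 0]

```text
time: 7.92
eef_pos: [0.5363, 0.2377, 0.0742]
tool_rot: [-2.38, -2.05, -0.001]
ft_force: [-0.3, -0.6, -0.2]
gripper_width: -0.0003
```

```bash
python3 - <<'E'
from h import *
from cell import get_state
s=get_state();e=s['eef_pos'];print(s['time'],e,W2L(e),s['ft_force'])
n='side';im=vision.grab_frame(n)[:,:,::-1]; b=cv2.resize(im[120:270,200:350],(600,600),interpolation=cv2.INTER_CUBIC)
cv2.imwrite('pics/z7.png',cv2.convertScaleAbs(b,alpha=1.6,beta=10))
E
```

```text
7.925 [0.53630509 0.23768948 0.07421709] [-0.04161338  0.2666837 ] [-0.29424996 -0.63084252 -0.22872178]
```

View pics/z7.png

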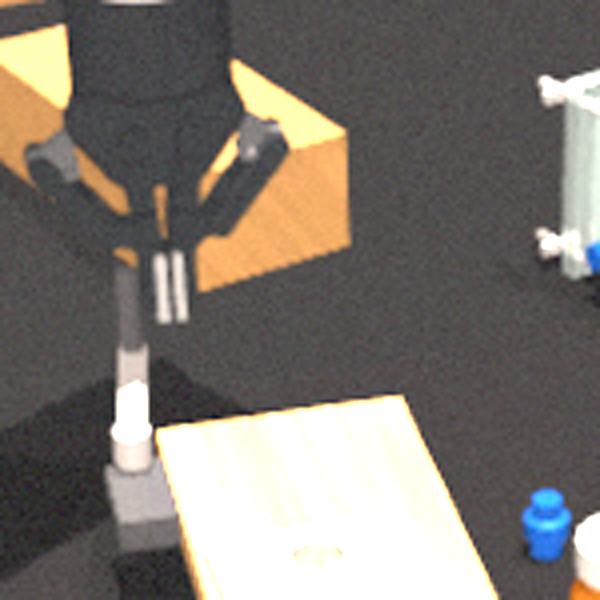

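```bash
python3 - <<'E'
from h import *
p=W2L(ray('side',(230.7,187),.115));d=p-[-.074,.185];print(p,np.linalg.norm(d),np.arctan2(d[1],d[0]))
E
```

```text
[-0.06213776  0.2712688 ] 0.08708053154408862 1.4341499513663813
```

The stop is at about 1.43 rad (radius 87 mm against 86 given). I'll push about 15 mm more.

Request:
carry_out:
  motion: [0.2, -0.4, 0, 0, 0, 0, 0.3, -0.8, 0, 0, 0, 0, 0.3, -1.2, 0, 0, 0, 0, 0.3, -1.6, 0, 0, 0, 0, 0.3, -1.6, 0, 0, 0, 0]

```text
time: 8.6
eef_pos: [0.5209, 0.2425, 0.0741]
tool_rot: [-2.38, -2.05, 0.0]
ft_force: [0.2, -0.1, -0.8]
gripper_width: -0.0002
```

Request:
carry_out:
  motion: [0, 1.5, 0, 0, 0, 0, 0, 4, -1, 0, 0, 0, 0, 6, -5, 0, 0, 0, -3, 6, -9, 0, 0, 0, -3, 6, -9, 0, 0, 0]

```text
time: 9.22
eef_pos: [0.5789, 0.2028, 0.1673]
tool_rot: [2.381, 2.046, 0.008]
ft_force: [0.2, 0.4, -0.6]
gripper_width: -0.0004
```

```bash
python3 - <<'E'
from h import *
from cell import get_state
s=get_state();e=s['eef_pos'];print(s['time'],e,W2L(e),s['ft_force'])
n='side';im=vision.grab_frame(n)[:,:,::-1]; b=cv2.resize(im[120:270,200:350],(600,600),interpolation=cv2.INTER_CUBIC)
cv2.imwrite('pics/z8.png',cv2.convertScaleAbs(b,alpha=1.6,beta=10))
E
```

```text
9.225 [0.57887248 0.2027573  0.16729274] [0.00545377 0.23810285] [ 0.18099278  0.42326149 -0.57298208]
```

View pics/z8.png

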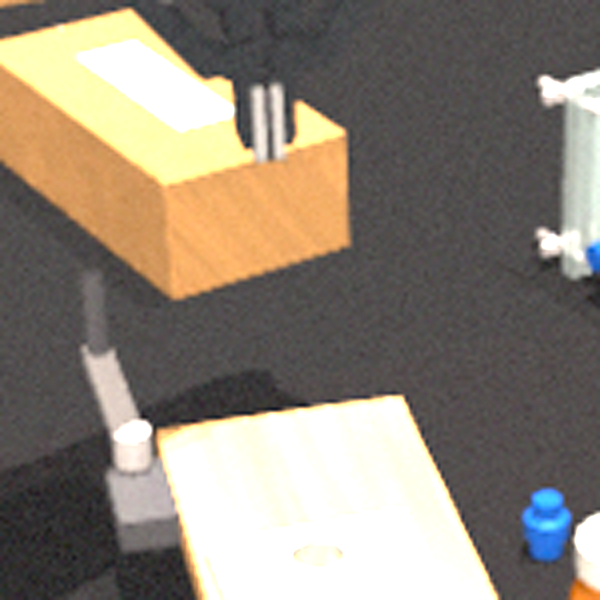

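The stop is clearly swung past the +y line. Its pin top is at crop (92,275), px (223,189). Now moving behind the plate, with the fingers partly open so there are two contacts.

Request:
carry_out:
  motion: [-5, -0.3, 0, 0, 0, 0, -10, -0.6, 0, 0, 0, 0, -15, -0.9, 0, 0, 0, 0, -20, -1.1, 0, 0, 0, 0, -25, -1.1, 0, 0, 0, 0]
  hand: 0.15

```text
time: 9.9
eef_pos: [0.5278, -0.0428, 0.1629]
tool_rot: [-2.379, -2.05, 0.001]
ft_force: [1.5, 0.6, 0.1]
gripper_width: 0.0491
```

Request:
carry_out:
  motion: [-4, 0, 0, 0, 0, 0, -8, 0, 2, 0, 0, 0, -8, 0, 5, 0, 0, 0, -8, 0, 7, 0, 0, 0, -8, 0, 7, 0, 0, 0]

```text
time: 10.52
eef_pos: [0.5152, -0.1204, 0.0918]
tool_rot: [-2.377, -2.048, 0.004]
ft_force: [-0.2, -0.8, 1.3]
gripper_width: 0.0495
```

```bash
python3 - <<'E'
from h import *
from cell import get_state
p=W2L(ray('side',(223,188.75),.115));d=p-[-.074,.185];print(p,np.linalg.norm(d),np.arctan2(d[1],d[0]))
s=get_state();e=s['eef_pos'];print(s['time'],e,W2L(e),s['ft_force'],s['gripper_width'])
n='side';im=vision.grab_frame(n)[:,:,::-1]; b=cv2.resize(im[190:390,220:420],(600,600),interpolation=cv2.INTER_CUBIC)
cv2.imwrite('pics/z9.png',b)
w=s['gripper_width']/2
for z in(.12,.11,.1,.09):
  for sx in(-1,1):
    q=np.r_[e[:2]+UX*sx*w-UY*.011,z];print(z,sx,((proj('side',q)-[220,190])*3).round(0))
E
```

```text
[-0.07746185  0.26798187] 0.0830540476460549 1.6124903059390137
10.525 [ 0.51517208 -0.12039852  0.09180307] [-0.01204465 -0.09080317] [-0.18676595 -0.75876765  1.25212952] 0.04949761553747744
0.12 -1 [196. 327.]
0.12 1 [296. 310.]
0.11 -1 [196. 344.]
0.11 1 [296. 327.]
0.1 -1 [197. 360.]
0.1 1 [296. 343.]
0.09 -1 [198. 376.]
0.09 1 [296. 359.]
```

View pics/z9.png

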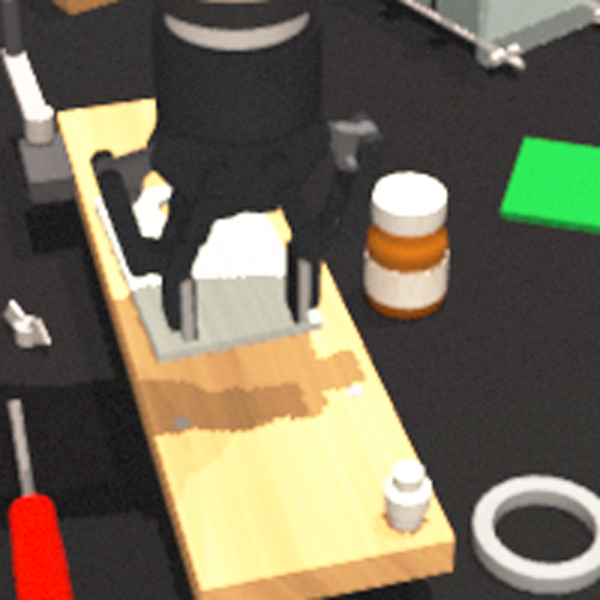

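The stop is at 1.61 rad, fully aside. Tips are at z≈0.112, about 20 mm above the reported TCP at this opening, and clear behind the plate. I'll lower and feel for the ledge.

Request:
carry_out:
  motion: [0, 0.6, 1.5, 0, 0, 0, 0, 0.6, 3, 0, 0, 0, 0, 0.6, 4, 0, 0, 0, 0, 0.6, 4.5, 0, 0, 0, 0, 0.6, 4.5, 0, 0, 0]

```text
time: 11.2
eef_pos: [0.5222, -0.1215, 0.0488]
tool_rot: [-2.38, -2.05, 0.0]
ft_force: [-0.3, 0.1, -0.2]
gripper_width: 0.0493
```

Request:
carry_out:
  motion: [0, 0, 0.1, 0, 0, 0, 0, 0, 0.2, 0, 0, 0, 0, 0, 0.2, 0, 0, 0]

```text
time: 11.58
eef_pos: [0.5225, -0.1216, 0.0473]
tool_rot: [2.38, 2.05, 0.0]
ft_force: [-1.1, 0.4, 0.2]
gripper_width: 0.0491
```

```bash
python3 - <<'E'
from h import *
from cell import get_state
s=get_state();e=s['eef_pos'];print(s['time'],e,W2L(e),s['ft_force'],s['gripper_width'])
n='side';im=vision.grab_frame(n)[:,:,::-1]; b=cv2.resize(im[240:340,240:340],(600,600),interpolation=cv2.INTER_CUBIC)
cv2.imwrite('pics/z10.png',b)
w=s['gripper_width']/2
for z in(.07,.065,.06):
  for sx in(-1,1):
    q=np.r_[e[:2]+UX*sx*w-UY*.011,z];print(z,sx,((proj('side',q)-[240,240])*6).round(0))
E
```

```text
11.575 [ 0.52250604 -0.12163714  0.04726734] [-0.00460938 -0.09099532] [-1.1192753   0.39919154  0.16638206] 0.04908014875858011
0.07 -1 [308. 509.]
0.07 1 [500. 475.]
0.065 -1 [309. 525.]
0.065 1 [500. 491.]
0.06 -1 [309. 540.]
0.06 1 [500. 506.]
```

View pics/z10.png

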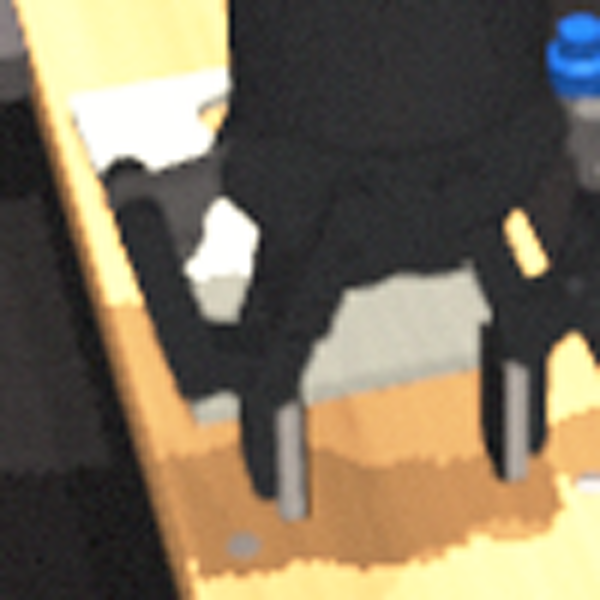

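The tips are at z≈0.067, behind the plate's trailing edge. Lowering further in small steps.

Request:
carry_out:
  motion: [0, 0, 0.2, 0, 0, 0, 0, 0, 0.4, 0, 0, 0, 0, 0, 0.4, 0, 0, 0]

```text
time: 12.0
eef_pos: [0.5223, -0.1216, 0.0428]
tool_rot: [-2.38, -2.05, 0.0]
ft_force: [0.3, 0.2, 1.0]
gripper_width: 0.0488
```

Request:
carry_out:
  motion: [0, 0, 0.1, 0, 0, 0, 0, 0, 0.2, 0, 0, 0, 0, 0, 0.2, 0, 0, 0]

```text
time: 12.38
eef_pos: [0.5225, -0.1216, 0.042]
tool_rot: [2.38, 2.05, 0.001]
ft_force: [-3.8, 0.1, 9.9]
gripper_width: 0.0494
```

Ledge touched at eef z≈0.042. I'll raise 3 mm, then push along tool +x, which is ledge +y.

Request:
carry_out:
  motion: [0, 0, -0.3, 0, 0, 0, 1, 0, -0.3, 0, 0, 0, 2, 0, -0.3, 0, 0, 0, 3, 0, -0.3, 0, 0, 0, 4, 0, -0.3, 0, 0, 0]

```text
time: 13.0
eef_pos: [0.5283, -0.0812, 0.0439]
tool_rot: [-2.38, -2.051, 0.001]
ft_force: [-0.3, -1.0, -0.0]
gripper_width: 0.0489
```

Request:
carry_out:
  motion: [1, 0, 0, 0, 0, 0, 2, 0, 0, 0, 0, 0, 3, 0, 0, 0, 0, 0, 4, 0, 0, 0, 0, 0, 5, 0, 0, 0, 0, 0]

```text
time: 13.62
eef_pos: [0.5358, -0.032, 0.0441]
tool_rot: [-2.38, -2.05, 0.0]
ft_force: [-0.5, -1.1, -0.2]
gripper_width: 0.0492
```

```bash
python3 - <<'E'
from h import *
from cell import get_state
s=get_state();e=s['eef_pos'];print(s['time'],e,W2L(e),s['ft_force'],s['gripper_width'])
n='side';im=vision.grab_frame(n)[:,:,::-1]; b=cv2.resize(im[190:340,220:370],(600,600),interpolation=cv2.INTER_CUBIC)
cv2.imwrite('pics/z11.png',b)
E
```

```text
13.625 [ 0.53583816 -0.03196028  0.04411023] [-0.00405502 -0.0003354 ] [-0.49094125 -1.10140121 -0.18682004] 0.04920420419380671
```

View pics/z11.png

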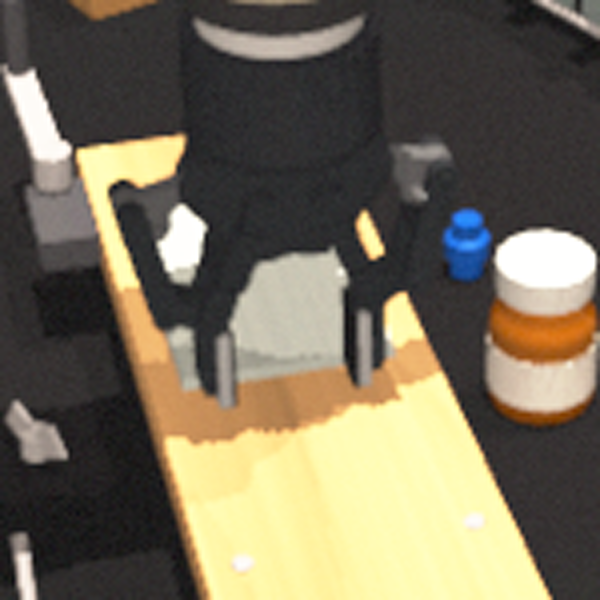

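The plate moves ahead of both fingers and its trailing edge is flush with the tips. Continuing.

Request:
carry_out:
  motion: [1, 0, 0, 0, 0, 0, 2, 0, 0, 0, 0, 0, 3, 0, 0, 0, 0, 0, 4, 0, 0, 0, 0, 0, 5, 0, 0, 0, 0, 0]

```text
time: 14.3
eef_pos: [0.5432, 0.0175, 0.0441]
tool_rot: [-2.38, -2.051, -0.0]
ft_force: [0.2, -1.3, -0.4]
gripper_width: 0.0491
```

Request:
carry_out:
  motion: [0.9, 0, 0, 0, 0, 0, 1.8, 0, 0, 0, 0, 0, 2.5, 0, 0, 0, 0, 0, 3, 0, 0, 0, 0, 0, 3.3, 0, 0, 0, 0, 0]

```text
time: 14.92
eef_pos: [0.5481, 0.0497, 0.0441]
tool_rot: [-2.38, -2.051, -0.0]
ft_force: [-0.6, -2.2, 0.7]
gripper_width: 0.0492
```

```bash
python3 - <<'E'
from h import *
from cell import get_state
s=get_state();e=s['eef_pos'];print(s['time'],e,W2L(e),s['ft_force'],s['gripper_width'])
a=[]
for n in('side','top'):
  im=vision.grab_frame(n)[:,:,::-1];cv2.imwrite(f'pics/{n}12.png',im); a.append(cv2.resize(im[180:330,210:360],(400,400),interpolation=cv2.INTER_CUBIC))
cv2.imwrite('pics/z12.png',np.hstack(a))
E
```

```text
14.925 [0.54807988 0.0497324  0.04411732] [-0.00345439  0.08226644] [-0.56907068 -2.23856013  0.67187723] 0.04921083809984639
```

View pics/z12.png

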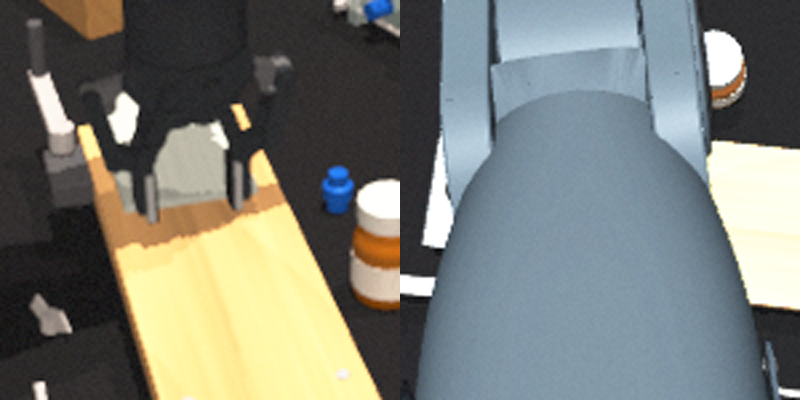

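To measure, I'll back off and clear the view.

Request:
carry_out:
  motion: [-2, 0, 0, 0, 0, 0, -5, 0, -3, 0, 0, 0, -10, 0, -6, 0, 0, 0, -15, 0, -8, 0, 0, 0, -20, 0, -8, 0, 0, 0]

```text
time: 15.65
eef_pos: [0.5186, -0.1511, 0.126]
tool_rot: [2.379, 2.048, 0.003]
ft_force: [1.5, -0.3, -0.5]
gripper_width: 0.049
```

Request:
carry_out:
  motion: [-4, 0, 0, 0, 0, 0, -8, 0, 0, 0, 0, 0, -8, 0, 0, 0, 0, 0]

```text
time: 16.02
eef_pos: [0.5054, -0.2306, 0.124]
tool_rot: [2.384, 2.045, -0.0]
ft_force: [-0.8, 0.4, -0.1]
gripper_width: 0.0494
```

```bash
cat >> h.py <<'E'
def plate(tag):
    im=vision.grab_frame('top')[:,:,::-1];cv2.imwrite(f'pics/top{tag}.png',im)
    hsv=cv2.cvtColor(np.ascontiguousarray(im),cv2.COLOR_BGR2HSV)
    w=cv2.inRange(hsv,(0,0,170),(179,25,255)); w[:225]=0;w[300:]=0;w[:,:195]=0;w[:,380:]=0
    w=cv2.morphologyEx(w,cv2.MORPH_OPEN,np.ones((9,9)))
    c=rect(w);print(cv2.approxPolyDP(c,4,True)[:,0].tolist())
    P=np.array([W2L(ray('top',p[0],.066)) for p in c],np.float32)
    r=cv2.minAreaRect(P);print(r);print(cv2.boxPoints(r).round(4).tolist())
E
python3 - <<'E'
from h import *
plate(13)
im=vision.grab_frame('side')[:,:,::-1];t=cv2.imread('pics/top13.png')
cv2.imwrite('pics/z13.png',np.hstack([cv2.resize(x[180:330,200:350],(400,400),interpolation=cv2.INTER_CUBIC) for x in(im,t)]))
E
```

```text
[[225, 229], [224, 244], [236, 245], [238, 253], [221, 256], [220, 271], [292, 279], [297, 236]]
((-0.00047619640827178955, 0.16790568828582764), (0.15020741522312164, 0.09091952443122864), 89.56658935546875)
[[-0.04650000110268593, 0.09309999644756317], [0.04439999908208847, 0.0925000011920929], [0.04560000076889992, 0.24269999563694], [-0.04540000110864639, 0.2433999925851822]]
```

View pics/z13.png

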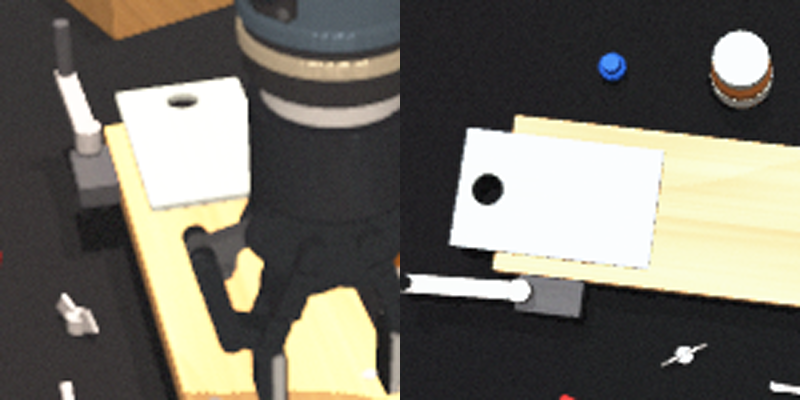

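The plate lies straight (0.4° off), its lead edge is 33 mm past the end, and it's centred to 1 mm. It needs about 15 mm more. Returning to finish.

Request:
carry_out:
  motion: [5, 0, 0, 0, 0, 0, 10, 0, 0, 0, 0, 0, 15, 0, 1, 0, 0, 0, 20, 0, 3, 0, 0, 0, 23, 0, 5, 0, 0, 0]

```text
time: 16.75
eef_pos: [0.5405, 0.0032, 0.0738]
tool_rot: [-2.377, -2.054, -0.001]
ft_force: [0.2, 0.1, -0.5]
gripper_width: 0.049
```

Request:
carry_out:
  motion: [0, 0, 1.5, 0, 0, 0, 0, 0, 2.5, 0, 0, 0, 0, 0, 3, 0, 0, 0, 0, 0, 3, 0, 0, 0]

```text
time: 17.25
eef_pos: [0.5406, -0.0008, 0.0441]
tool_rot: [-2.381, -2.049, 0.0]
ft_force: [-0.2, 0.6, 0.5]
gripper_width: 0.0489
```

```bash
python3 - <<'E'
from h import *
from cell import get_state
s=get_state();print(W2L(s['eef_pos']),mv(s,-.002,.0973,.044),s['eef_pos'][2],s['ft_force'])
E
```

```text
[-0.00378055  0.03118588] (array([6.61, 0.12, 0.01]), array([-0. ,  0. , -0.5])) 0.04409944381266725 [-0.20334568  0.6102304   0.46015678]
```

Request:
carry_out:
  motion: [1.5, 0, 0, 0, 0, 0, 3, 0, 0, 0, 0, 0, 4, 0, 0, 0, 0, 0, 4.8, 0, 0, 0, 0, 0, 5.3, 0, 0, 0, 0, 0]

```text
time: 17.88
eef_pos: [0.5485, 0.0529, 0.0441]
tool_rot: [2.379, 2.051, -0.001]
ft_force: [0.5, -2.4, 0.5]
gripper_width: 0.0494
```

Request:
carry_out:
  motion: [0.4, 0, 0, 0, 0, 0, 0.8, 0, 0, 0, 0, 0, 1.1, 0, 0, 0, 0, 0, 1.3, 0, 0, 0, 0, 0, 1.3, 0, 0, 0, 0, 0]

```text
time: 18.5
eef_pos: [0.5505, 0.0655, 0.0441]
tool_rot: [-2.38, -2.05, -0.0]
ft_force: [-0.3, -0.4, 0.4]
gripper_width: 0.049
```

Request:
carry_out:
  motion: [-2, 0, 0, 0, 0, 0, -5, 0, -3, 0, 0, 0, -10, 0, -6, 0, 0, 0, -15, 0, -8, 0, 0, 0, -20, 0, -8, 0, 0, 0]

```text
time: 19.12
eef_pos: [0.521, -0.1351, 0.1259]
tool_rot: [2.378, 2.049, 0.003]
ft_force: [0.3, -0.4, -0.6]
gripper_width: 0.049
```

Request:
carry_out:
  motion: [-5, 0, 0, 0, 0, 0, -10, 0, -2, 0, 0, 0, -10, 0, -6, 0, 0, 0, -10, 0, -10, 0, 0, 0, -10, 0, -10, 0, 0, 0]

```text
time: 19.75
eef_pos: [0.5067, -0.2331, 0.227]
tool_rot: [2.378, 2.046, 0.004]
ft_force: [1.0, 0.5, -0.3]
gripper_width: 0.0496
```

```bash
python3 - <<'E'
from h import *
plate(14)
im=vision.grab_frame('side')[:,:,::-1];t=cv2.imread('pics/top14.png')
cv2.imwrite('pics/side14.png',im)
cv2.imwrite('pics/z14.png',np.hstack([cv2.resize(x[180:330,200:350],(400,400),interpolation=cv2.INTER_CUBIC) for x in(im,t)]))
E
```

```text
[[217, 229], [216, 243], [228, 244], [231, 251], [213, 255], [212, 270], [285, 277], [289, 235]]
((-0.0004205964505672455, 0.1836155354976654), (0.1502540111541748, 0.09058820456266403), 89.63195037841797)
[[-0.04619999974966049, 0.1088000014424324], [0.04439999908208847, 0.10819999873638153], [0.04540000110864639, 0.25850000977516174], [-0.04520000144839287, 0.2590000033378601]]
```

View pics/z14.png

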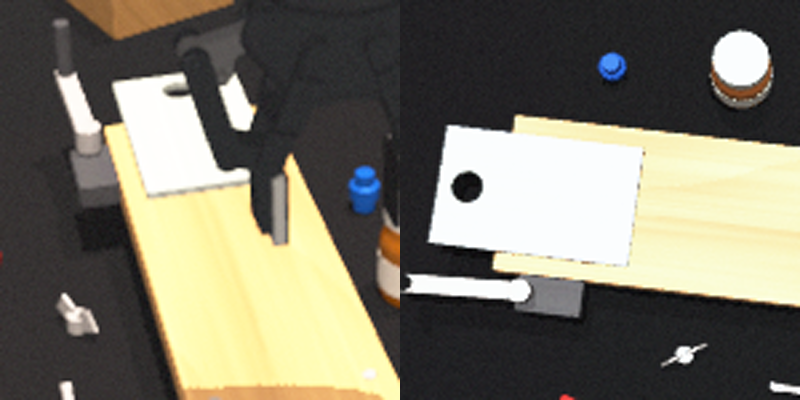

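View pics/top14.png

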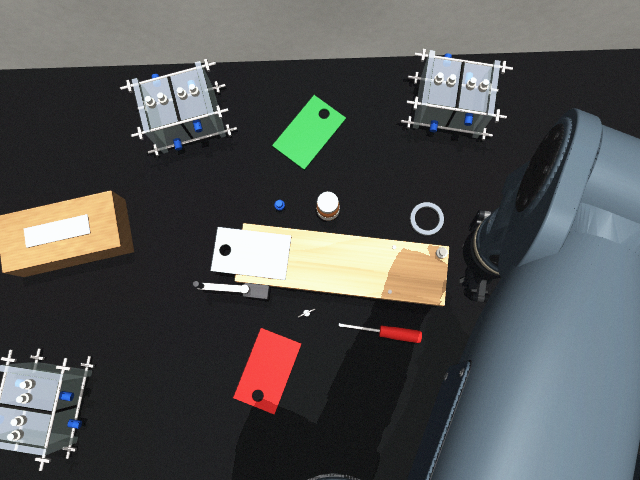

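The lead edge is 48.7 mm past the end, so about 68% of the plate rests on the ledge, and the hole's near edge is about 15 mm clear. The tilt is 0.4°. The stop points along +y at px (196,285)–(245,290). Bystanders are at the same pixels as in the first picture, and the robot is clear.

```bash
python3 -c "
from cell import env,get_state
print(get_state()['time']);print(env.finish_job())"
```

```text
19.85
the job is handed in; nothing more can be done
None
```

The stop is swung aside and the plate is in place. I handed the job in at 19.85 s of the 53 s allowed, with the arm clear of everything.

- **Stop:** I swung it first, before touching the plate. The camera put it at about 1.61 rad before the plate push, and the final picture shows it still pointing out past the end.
- **Plate:** I pushed it with two fingertips on its trailing edge, in two strokes. In the last measurement its leading edge is 48.7 mm past the ledge end, so about two thirds (68%) still rests on the ledge. The hole's near edge is about 15 mm clear. The plate is about 0.4° off straight and centred to within 1 mm.
- **Other parts:** In the final top picture they are where they were at the start. I compared the pictures by eye and did not measure them.

**What disagreed:** My first swing at the stop passed over the pin without touching it. The cameras showed the fingertips 16–20 mm above the reported tool point, where the description puts them 19 mm below it. I corrected for that using the cameras, and a light touch on the ledge (about 10 N) confirmed the height. One camera-only check of the pin at the end of the swing gave 83 mm from the pivot instead of 86 mm, which I took as camera error.

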